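# Daily check of the bench balance

### The arm

A 6-joint arm with a two-finger parallel gripper is mounted at the origin on the work surface. World frame = base frame: x ahead of the robot, y to its left, z up, the work surface at z = 0. Lengths are in mm, angles in rad, forces in N, time in s.
With the tool pointing down it reaches from about 275 to 750 mm from the base axis. Payload 10.2 kg.
Tool frame: the origin (TCP) lies at the very end of the fingers, on their centre line; the grasp point (between the pads) lies 19 mm behind it (ctrl.tcp_to_grasp is the distance from the TCP to the grasp point, in mm); z points along the fingers, y is the direction in which the jaws open and shut (so a half turn about z gives the same grasp; the last joint's range is limited). The gripper opens to 85 mm and grips with 20 to 120 N. Pads are 22 mm wide; open, the fingers measure 114 mm over their backs; the gripper's body (76 mm by 85 mm) begins 54 mm behind the grasp point. The pads swing forward as they close: fully open they stand 13 mm farther back than shut.
Start: joints at [0.964, 0.313, 1.498, -0, 1.331, -0.223], TCP at [196.597, 486.807, 231.294] pointing down, gripper open.
Joint ranges: [-2.94, 2.94], [-0.97, 2.17], [0.19, 2.56], [-1.23, 4.37], [0.02, 3.11], [-2.88, 2.88]. Speed limits (rad/s): [2.39, 2.39, 3.01, 3.14, 3.14, 3.14].

### API

Orientations are given as a unit quaternion [w, x, y, z].
In Python, from rig import ctrl, cams, job gives the robot as it stands. The module is installed in compiled form; this text tells all that it offers.
- The arm moves only by the tool drive_tool, never from a script. Its arguments are lists of equal length, an entry for each row: "gripper": the opening, from 0 (shut) to 1 (fully open); "dp": the shift along the tool's x, y, z normalised to -1 to 1, where 1 is 0.2 m, a list of three; "twist": the turn about the tool's z normalised to -1 to 1, where 1 is 90 degrees. In form: {"gripper": [gripper, ...], "dp": [[tx, ty, tz], ...], "twist": [twist, ...]}. A call has 1 to 20 rows; each row is the pose to reach, as a shift and turn from the pose commanded when the call began, along the tool's axes at that moment; what a row does not reach only later rows make up. A row lasts 1/10 s, in which the tool goes at most 50 mm and 8.59 degrees, less where a joint would pass 70% of its speed; a pose out of reach is approached as far as the arm can. A call with a number of a shift or a turn outside -1 to 1 is refused whole. A call with a gripper value outside its range is refused whole. The fingers move at their own pace and stop on an object; "newtons" is the grip in N (left out, the last holds). Time passes only in rows, so rows that repeat a pose let the fingers close. It gives the time, the measured TCP pose, the force and the opening at its end, in the units of the state.
- ctrl.sense(): the state, without advancing time (a new reading comes with each control period).
- cams.capture(name): name is "side" or "top"; returns a dict with "pixels" (480x640x3 uint8, red, green, blue), "camera_matrix" (3x3 intrinsics, pixels), "xyz" and "orientation" of the camera in the world. Camera axes: x right, y down, z forward; pixel columns grow to the right and rows downward; lengths in mm; the calibration is good to about 2 mm. A picture is of the moment at which its call begins. There is no depth.
- job.finish_job(): hands the job in, once; it reports no verdict.
The state is a dict: "time_s": time; "joints": joint angles; "dq": joint speeds; "tau": joint torques, N m; "eef_pos": TCP position; "ee_rot": TCP orientation; "force": force on the tool from outside, world axes, zero at the start; "wrist_torque": the same for the moment, N m; "grip_width": opening from 0.0 (shut) to 1.0 (fully open).
Only numpy, scipy, OpenCV 4.12 (cv2) and the standard library are available. Lean on these libraries where they do the work, as an engineer would, in place of code of your own. Each camera call takes 0.05 s, during which the arm holds its last target.

### The job

Run the daily check of the bench balance: with its pan empty, press the green key (wake), then the blue key (zero), one key at a time. Then find by feel which of the two look-alike canisters on the blue mat holds the steel check weight (the heavier one), stand it gently upright in the middle of the balance's pan, let go of it, and press the orange key (record). Never press the grey key, leave the lighter canister standing upright on the mat, and do not shove the dish and the marker that lie beside them.

Things in the scene. Friction and masses are not known exactly. Their poses are not given: they have to be found in the camera images.
- balance: white bench balance fixed to the bench, 300 x 220 mm; its front (-x of its frame, towards the robot) is a key deck 100 mm deep and 50 mm high with four keys in a row (green, blue, orange, grey from its +y to its -y side), the part behind is 66 mm high and carries the pan; origin at the centre of its underside
- pan: round steel weighing pan on the balance, 144 mm wide, 8 mm thick, springy: it sinks 1 mm for every 2 N of load, at most 6 mm, and is spoilt by a blow of over 40 N; origin at the centre of its underside, 74 mm above the bench when empty
- pan_top (a point): centre of the pan's upper face, 82 mm above the bench when empty
- key_green (a joint): green round spring key of the balance, 28 mm wide, wakes the balance; reads 0 up, grows as it is pressed, 0.006 m fully down; about 1.5 N starts it, 5 N takes it fully down and it counts as pressed from 0.0045 m; springs back by itself
- key_blue (a joint): blue round spring key of the balance, 28 mm wide, zeroes it; reads 0 up, grows as it is pressed, 0.006 m fully down; about 1.5 N starts it, 5 N takes it fully down and it counts as pressed from 0.0045 m; springs back by itself
- key_orange (a joint): orange round spring key of the balance, 28 mm wide, records the weight; reads 0 up, grows as it is pressed, 0.006 m fully down; about 1.5 N starts it, 5 N takes it fully down and it counts as pressed from 0.0045 m; springs back by itself
- key_grey (a joint): grey round spring key of the balance, 28 mm wide, menu, not to be pressed; reads 0 up, grows as it is pressed, 0.006 m fully down; about 1.5 N starts it, 5 N takes it fully down and it counts as pressed from 0.0045 m; springs back by itself
- key_green_top (a point): centre of the top face of the green key (when up), 66 mm above the bench; the key is pressed straight down; key centres stand 52 mm apart
- key_blue_top (a point): centre of the top face of the blue key (when up), 66 mm above the bench; the key is pressed straight down; key centres stand 52 mm apart
- key_orange_top (a point): centre of the top face of the orange key (when up), 66 mm above the bench; the key is pressed straight down; key centres stand 52 mm apart
- key_grey_top (a point): centre of the top face of the grey key (when up), 66 mm above the bench; the key is pressed straight down; key centres stand 52 mm apart
- mat: blue mat fixed to the bench, 240 x 244 mm, 6 mm thick; the canisters stand about 55 mm either side of its centre along its x axis; origin at the centre of its underside
- can_a_mid (a point): one of two look-alike closed aluminium canisters with white band and black lid, 52 mm wide, 85 mm high, standing upright on the mat; this point is on its axis, half-way up (42.5 mm above its foot), z along the axis. One canister holds a loose steel slug (0.50 to 0.65 kg in all), the other a plastic dummy (0.16 to 0.20 kg in all); which is which changes from start to start and cannot be seen, only felt by lifting
- can_b_mid (a point): the other of two look-alike closed aluminium canisters with white band and black lid, 52 mm wide, 85 mm high, standing upright on the mat; this point is on its axis, half-way up (42.5 mm above its foot), z along the axis. One canister holds a loose steel slug (0.50 to 0.65 kg in all), the other a plastic dummy (0.16 to 0.20 kg in all); which is which changes from start to start and cannot be seen, only felt by lifting
- can_a: the canister of point can_a_mid; origin at the centre of its foot
- can_b: the canister of point can_b_mid; origin at the centre of its foot
- dish: flat clear round dish, 88 mm wide, 15 mm high, lying on the mat; origin at its underside
- marker: white marker pen with red cap, 125 mm long (along its x), 13 mm thick, lying on the mat about 90 mm to its -y side; origin at its underside

How it is judged (in metres and radians):
On the way, in this order (a step that is already met when the one before it is completed fails the run):
1. the green key is pressed with the pan empty (value of joint key_green above 0.0045 m and contact force between pan and anything else below 0.3 N), for 0.04 s.
2. then the blue key is pressed with the pan empty (value of joint key_blue above 0.0045 m and contact force between pan and anything else below 0.3 N), for 0.04 s.
3. then the heavy canister stands upright and released in the middle of the pan, with the keys up (((horizontal distance between can_a_mid and pan_top below 0.035 m and angle between can_a_mid's own z axis and vertical below 0.1 rad and z of can_a_mid in the frame of pan_top between 0.036 and 0.049 m and contact force between the fingers and can_a below 0.1 N) or (horizontal distance between can_b_mid and pan_top below 0.035 m and angle between can_b_mid's own z axis and vertical below 0.1 rad and z of can_b_mid in the frame of pan_top between 0.036 and 0.049 m and contact force between the fingers and can_b below 0.1 N)) and contact force between pan and anything else above 3.5 N and value of joint each of key_green, key_blue, key_orange, key_grey below 0.002 m), for 0.3 s.
4. then the orange key is pressed with the heavy canister standing released on the pan (value of joint key_orange above 0.0045 m and ((horizontal distance between can_a_mid and pan_top below 0.035 m and angle between can_a_mid's own z axis and vertical below 0.1 rad and z of can_a_mid in the frame of pan_top between 0.036 and 0.049 m and contact force between the fingers and can_a below 0.1 N) or (horizontal distance between can_b_mid and pan_top below 0.035 m and angle between can_b_mid's own z axis and vertical below 0.1 rad and z of can_b_mid in the frame of pan_top between 0.036 and 0.049 m and contact force between the fingers and can_b below 0.1 N)) and contact force between pan and anything else above 3.5 N), for 0.04 s.
At the end, for the whole second after the job is handed in: The heavy canister stands at rest and released, upright (within 0.1 rad), with its axis within 35 mm of the pan's centre; the light one stands upright at rest on the mat, its axis within the mat's edges; all keys are up ((((horizontal distance between can_a_mid and pan_top below 0.035 m and angle between can_a_mid's own z axis and vertical below 0.1 rad and z of can_a_mid in the frame of pan_top between 0.036 and 0.049 m and contact force between the fingers and can_a below 0.1 N) and (x of can_b_mid in the frame of mat between -0.12 and 0.12 m and y of can_b_mid in the frame of mat between -0.12 and 0.12 m and z of can_b_mid in the frame of mat between 0.042 and 0.055 m and angle between can_b_mid's own z axis and vertical below 0.1 rad)) or ((horizontal distance between can_b_mid and pan_top below 0.035 m and angle between can_b_mid's own z axis and vertical below 0.1 rad and z of can_b_mid in the frame of pan_top between 0.036 and 0.049 m and contact force between the fingers and can_b below 0.1 N) and (x of can_a_mid in the frame of mat between -0.12 and 0.12 m and y of can_a_mid in the frame of mat between -0.12 and 0.12 m and z of can_a_mid in the frame of mat between 0.042 and 0.055 m and angle between can_a_mid's own z axis and vertical below 0.1 rad))) and contact force between pan and anything else above 3.5 N and value of joint each of key_green, key_blue, key_orange, key_grey below 0.002 m and linear speed of each of can_a, can_b below 0.02 m/s); the robot touches nothing.
It fails at once if the grey key is pressed, or two keys at once (value of joint key_grey above 0.003 m or value of joint each of key_blue, key_green above 0.002 m or value of joint each of key_orange, key_green above 0.002 m or value of joint each of key_orange, key_blue above 0.002 m or value of joint each of key_grey, key_green above 0.002 m or value of joint each of key_grey, key_blue above 0.002 m or value of joint each of key_grey, key_orange above 0.002 m).
It fails at once if the green or blue key is pressed while the pan is loaded, or the orange key without the heavy canister on the pan ((value of joint any of key_green, key_blue above 0.0045 m and contact force between pan and anything else above 0.5 N) or (value of joint key_orange above 0.0045 m and contact force between pan and anything else below 3 N)).
It fails at once if the pan is struck or pressed with more than 40 N (contact force between pan and anything else above 40 N).
It fails at once if a canister is tipped over (angle between any of can_a_mid, can_b_mid's own z axis and vertical above 0.6 rad).
It fails at once if the dish or the marker is moved by more than 30 mm (distance of any of dish, marker from where it was at the start of the episode above 0.03 m).
It also fails if it takes over 70 s, if anything falls off the work surface, if the arm or the gripper's body presses on something with over 40 N, if the wrist force passes 120 N, or if a joint passes its speed limit or range.

## Working session

There is one attempt and no reset: what is moved stays moved. The work goes in short steps, Python scripts to look and compute and a tool call to move; the robot and the scene stay as the last step left them, time stands still between calls to the robot, and variables do not carry over. Pictures are saved under pics/ and viewed, and the job is handed in when it is done.

Besides the shell and the picture viewer there is one more tool, called after "Call:" as name([rows], argument=value, ...), one row to a line, values as JSON. drive_tool: Moves the arm, as the interface text tells. Scaled input: -1 to 1 covers 0.2 m each way for a shift and 90 degrees each way for a turn. Its arguments: {"type":"object","properties":{"gripper":{"type":"array","items":{"type":"number"}},"dp":{"type":"array","items":{"type":"array","items":{"type":"number"}}},"twist":{"type":"array","items":{"type":"number"}},"newtons":{"type":"number"}},"required":["gripper","dp","twist"]}

```bash
mkdir -p pics
python3 - <<'E'
from rig import ctrl,cams
import cv2,numpy as np
print(ctrl.sense(), ctrl.tcp_to_grasp)
for n in("side","top"):
    c=cams.capture(n); cv2.imwrite(f"pics/{n}0.png",c["pixels"][:,:,::-1]); print(n,c["camera_matrix"],c["xyz"],c["orientation"])
    np.savez(f"{n}0.npz",**c)
E
```

```text
{'time_s': 0.0, 'joints': array([ 9.63602039e-01,  3.13446356e-01,  1.49843013e+00,  1.88415078e-05,
        1.33101585e+00, -2.23386362e-01]), 'dq': array([ 0.0001585 , -0.00089737,  0.00095091, -0.00052241,  0.00337068,
        0.00034111]), 'tau': array([ 2.01480134e-04, -4.12270725e+01, -2.59739524e+01, -1.57718373e-04,
        4.25507053e-03,  1.94301117e-05]), 'eef_pos': array([196.43799652, 486.58704733, 230.73956349]), 'ee_rot': array([-2.70555037e-04,  1.90730413e-01,  9.81642240e-01, -5.90914790e-04]), 'force': array([ 0.24951573,  0.43550259, -0.17325717]), 'wrist_torque': array([ 0.05216271, -0.03135866, -0.05101652]), 'grip_width': 1.0011704825146694} 18.700000000000003
side [[459.78482969   0.         319.00692214]
 [  0.         459.78482969 231.61688242]
 [  0.           0.           1.        ]] [ 375.20713632 -721.38152515  733.95343554] [-0.39960349  0.90741212 -0.1175462   0.05570625]
top [[542.97014827   0.         327.20242457]
 [  0.         542.97014827 236.28587385]
 [  0.           0.           1.        ]] [ 447.11129136  -23.5679946  1033.53229405] [-0.03827949  0.71638164 -0.69511805  0.04629171]
```

View pics/side0.png

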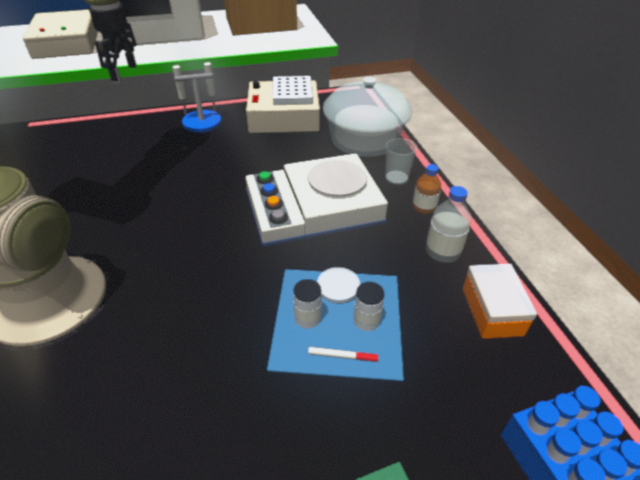

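View pics/top0.png

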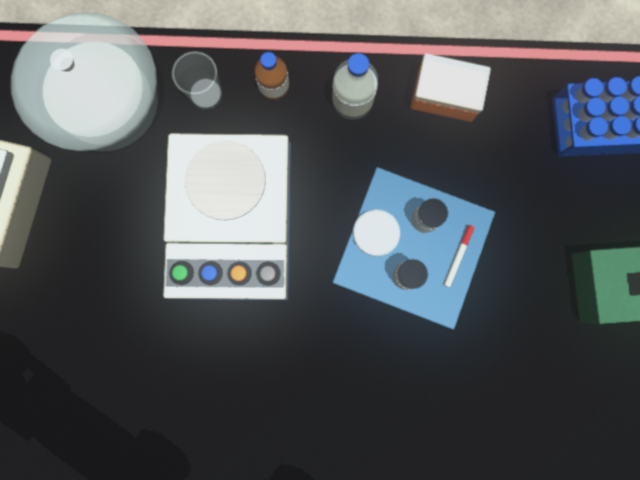

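The top view (up is +x, left is +y) shows the keys in row ~273 at columns 180, 209, 238 and 268. The pan is at (225,181), the lids at (433,213) and (412,274), the dish at (376,232) and the marker at (459,256). Next I'll measure these.

```bash
cat > h.py <<'E'
import numpy as np,cv2
from scipy.spatial.transform import Rotation as R
def rot(q): return R.from_quat([q[1],q[2],q[3],q[0]])
def ray(c,uv):
    d=np.linalg.solve(c["camera_matrix"],np.array([uv[0],uv[1],1.])); return c["xyz"],rot(c["orientation"]).apply(d)
def plane(c,uv,z):
    o,d=ray(c,uv); return o+d*(z-o[2])/d[2]
def proj(c,p):
    q=c["camera_matrix"]@rot(c["orientation"]).inv().apply(np.asarray(p,float)-c["xyz"]); return q[:2]/q[2]
def blob(m,near=None,amin=30):
    n,l,s,ce=cv2.connectedComponentsWithStats(m.astype(np.uint8))
    k=[i for i in range(1,n) if s[i,4]>=amin]
    return sorted([(int(s[i,4]),ce[i].round(1).tolist(),s[i,:4].tolist()) for i in k],reverse=True)
def loc(c,uv,r): # boolean crop
    m=np.zeros(c["pixels"].shape[:2],np.uint8); cv2.circle(m,uv,r,1,-1); return m>0
E
python3 - <<'E'
from h import *
c=dict(np.load("top0.npz")); s=dict(np.load("side0.npz"))
for cam,n,kp,lids in((c,"top",[(180,273),(209,273),(238,273),(268,273)],[(433,213),(412,274)]),(s,"side",[(265,177),(269,189),(273,202),(277,214)],[(307,290),(369,293)])):
    hsv=cv2.cvtColor(cam["pixels"],cv2.COLOR_RGB2HSV)
    H,S,V=[hsv[...,i].astype(int) for i in range(3)]
    for k,nm in zip(kp,("green","blue","orange")):
        h={"green":(45,80),"blue":(105,125),"orange":(10,25)}[nm]
        b=blob((H>h[0])&(H<h[1])&(S>110)&(V>60)&loc(cam,k,16),amin=15)
        print(n,nm,b[:2],[plane(cam,x[1],66).round(1).tolist() for x in b[:1]])
    for k in lids:
        b=blob((V<75)&(S<140)&loc(cam,k,24),amin=15); print(n,"lid",b[:2],plane(cam,b[0][1],91).round(1))
    if n=="top":
        g=blob((V>60)&(V<170)&(S<40)&loc(cam,kp[3],11));print("grey",g[:2],plane(cam,g[0][1],66).round(1))
        m=((H>95)&(H<115)&(S>100)&loc(cam,(415,250),95)).astype(np.uint8)
        cn=max(cv2.findContours(m,0,2)[0],key=cv2.contourArea); r=cv2.minAreaRect(cn)
        P=np.array([plane(cam,p,6)[:2] for p in cv2.boxPoints(r)]);print("mat",P.round(1).tolist(),P.mean(0), [np.degrees(np.arctan2(*(P[(i+1)%4]-P[i])[::-1])).round(1) for i in range(4)])
        b=blob((V>190)&(S<60)&loc(cam,(376,232),32));print("dish",b[:1],plane(cam,b[0][1],21).round(1))
        for uv in((470,227),(448,286)):print("marker",plane(cam,uv,12).round(1))
        for uv in((168,134),(288,136),(286,242),(165,242)):print("bal",plane(cam,uv,66).round(1))
        for uv in((164,298),(286,298)):print("bal",plane(cam,uv,50).round(1))
E
python3 - <<'E'
import cv2
a=cv2.imread("pics/top0.png")
cv2.imwrite("pics/c1.png",cv2.resize(a[120:340,150:510],None,fx=2.2,fy=2.2,interpolation=cv2.INTER_CUBIC))
E
```

```text
top green [(165, [179.4, 272.4], [173, 266, 14, 14])] [[491.0, 227.4, 66.0]]
top blue [(200, [208.8, 272.5], [201, 265, 16, 16])] [[492.4, 175.4, 66.0]]
top orange [(183, [238.1, 272.9], [231, 266, 15, 15])] [[493.2, 123.5, 66.0]]
top lid [(183, [435.7, 205.9], [423, 200, 23, 16])] [ 620.5 -222.4   91. ]Traceback (most recent call last):
  File "<stdin>", line 11, in <module>
IndexError: list index out of range
```

View pics/c1.png

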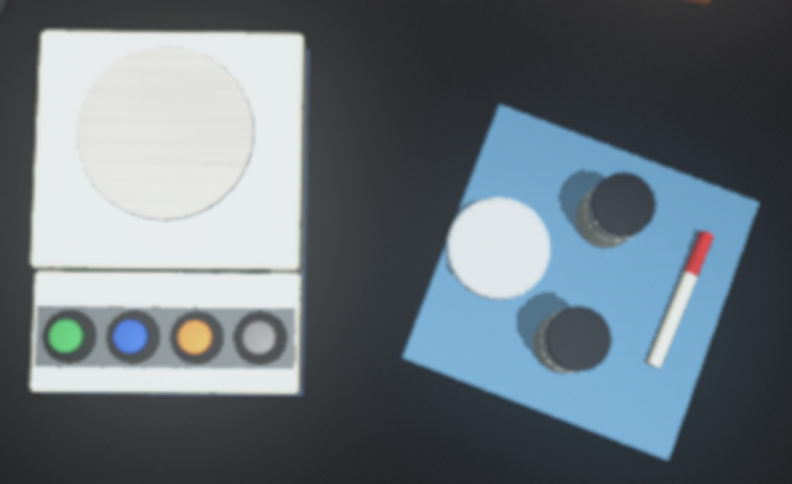

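In the crop, the lid circles are at (622,205) and (578,339), which is about (432.7,213.2) and (412.7,274.1) in full-image pixels. The lids need a looser mask.

Run:
```python
from h import *
cam=c=dict(np.load("top0.npz")); s=dict(np.load("side0.npz"))
g=lambda a:cv2.cvtColor(a["pixels"],cv2.COLOR_RGB2HSV).astype(int)
hs=g(c)
for k in((433,213),(412,274)):
    print(hs[k[1],k[0]],hs[k[1]+14,k[0]-10],hs[k[1]-5,k[0]-22])
H,S,V=[hs[...,i] for i in range(3)]
for k in((433,213),(412,274)):
    m=((V<90)&(S<105)&loc(cam,k,20)).astype(np.uint8); m=cv2.morphologyEx(m,cv2.MORPH_OPEN,cv2.getStructuringElement(2,(9,9)))
    cn=max(cv2.findContours(m,0,2)[0],key=cv2.contourArea); e=cv2.minEnclosingCircle(cn); print("lid",e,plane(cam,e[0],91).round(1))
for k in((432.7,213.2),(412.7,274.1)): print("eyeball",plane(cam,k,91).round(1))
gm=blob((V>60)&(V<190)&(S<60)&loc(cam,(268,273),9));print("grey",gm[:2])
m=((H>95)&(H<115)&(S>90)&loc(cam,(415,250),95)).astype(np.uint8)
cn=max(cv2.findContours(m,0,2)[0],key=cv2.contourArea); r=cv2.minAreaRect(cn)
P=np.array([plane(cam,p,6)[:2] for p in cv2.boxPoints(r)]);print("mat",P.round(1).tolist(),P.mean(0), [np.degrees(np.arctan2(*(P[(i+1)%4]-P[i])[::-1])).round(1) for i in range(4)])
b=blob((V>190)&(S<60)&loc(cam,(376,232),32));print("dish",b[:1],plane(cam,b[0][1],21).round(1))
for uv in((473,226),(448,286)):print("marker",plane(cam,uv,12).round(1))
for uv in((168,134),(288,136),(286,242),(165,242)):print("bal",plane(cam,uv,66).round(1))
for uv in((164,298),(286,298)):print("bal",plane(cam,uv,50).round(1))
print("pan",plane(cam,(150+166/2.2,120+132/2.2),82))
cv2.imwrite("pics/c2.png",cv2.resize(s["pixels"][140:390,230:420,::-1],None,fx=2.4*1.2,fy=2.4,interpolation=cv2.INTER_CUBIC) if 0 else cv2.resize(s["pixels"][140:390,230:420,::-1],None,fx=2.4,fy=2.4,interpolation=cv2.INTER_CUBIC))
hs=g(s);H,S,V=[hs[...,i] for i in range(3)]
for k,h in(((265,177),(45,80)),((269,189),(105,125)),((273,202),(10,25))):
    b=blob((H>h[0])&(H<h[1])&(S>110)&(V>60)&loc(s,k,9),amin=10); print(b[:1],plane(s,b[0][1],66).round(1))
```

```text
[105  47  76] [ 94  17 123] [103 105 133]
[104  44  86] [100  44 139] [103 102 138]
lid ((432.0714416503906, 212.5), 14.151239395141602) [ 608.5 -216.1   91. ]
lid ((411.6111145019531, 273.5), 13.838895797729492) [ 500.  -181.1   91. ]
eyeball [ 607.3 -217.2   91. ]
eyeball [ 499. -183.   91.]
grey [(253, [268.0, 273.0], [259, 264, 19, 19])]
mat [[481.1, -43.0], [712.6, -123.7], [628.4, -362.1], [400.8, -275.5]] [ 555.72957457 -201.05229829] [np.float64(-19.2), np.float64(-109.5), np.float64(159.2), np.float64(71.0)]
dish [(1688, [376.5, 232.4], [354, 210, 46, 46])] [ 579.3 -125.8   21. ]
marker [ 598.4 -310.6   12. ]
marker [ 483.  -263.1   12. ]
bal [743.  263.8  66. ]
bal [746.5  44.5  66. ]
bal [551.   40.6  66. ]
bal [544.4 256.4  66. ]
bal [445.1 256.2  50. ]
bal [451.5  37.8  50. ]
pan [657.11219069 151.62493537  82.        ]
[(86, [264.0, 175.0], [259, 171, 11, 9])] [489.8 219.8  66. ]
[(101, [268.2, 187.4], [263, 182, 12, 11])] [490.7 166.8  66. ]
[(111, [272.8, 200.3], [267, 195, 13, 12])] [492.2 115.1  66. ]
```

View pics/c2.png

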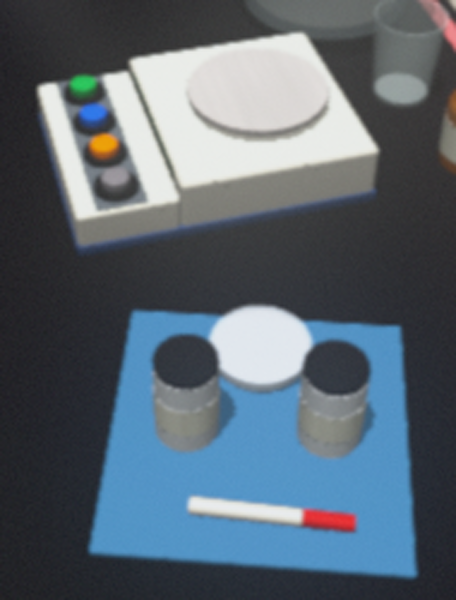

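Run:
```python
from h import *
c=dict(np.load("top0.npz")); s=dict(np.load("side0.npz"))
f=lambda u,v:(230+u/2.4,140+v/2.4)
print("lids side",plane(s,f(186,361),91),plane(s,f(336,368),91))
print("pan side",plane(s,f(258,90),82))
print("dish side",plane(s,f(262,344),21))
for n,p in(("green",f(84,85)),("blue",f(94,114)),("orange",f(105,145)),("grey",f(117,177))): print(n,plane(s,p,66))
t=[196.4,486.6,230.7]; print("tcp proj",proj(s,t),proj(c,t))
def tri(a,b):
    o1,d1=ray(c,a);o2,d2=ray(s,b); A=np.c_[d1,-d2]; x=np.linalg.lstsq(A,o2-o1,rcond=None)[0]
    return ((o1+d1*x[0]+o2+d2*x[1])/2).round(1), np.linalg.norm(o1+d1*x[0]-o2-d2*x[1]).round(1)
print(tri((432.3,212.9),f(336,368)),tri((412.2,273.8),f(186,361)))
print(tri((179.4,272.4),f(84,84)),tri((208.8,272.5),f(94,114)),tri((225.4,180),f(258,90)))
```

```text
lids side [ 500.008957   -190.43332184   91.        ] [ 607.79398197 -225.59302182   91.        ]
pan side [656.94108734 143.01975548  82.        ]
dish side [ 580.87132689 -130.64935129   21.        ]
green [491.88046158 217.38983303  66.        ]
blue [492.92094549 165.80200569  66.        ]
orange [494.25275504 114.11160061  66.        ]
grey [496.12270168  64.07069677  66.        ]
tcp proj [126.43679173  78.82035243] [-48.76745963 470.54195288]
(array([ 610.2, -218.6,   81.9]), np.float64(1.7)) (array([ 500.8, -183.7,   82.9]), np.float64(1.6))
(array([492.4, 229.1,  59. ]), np.float64(2.1)) (array([493.6, 177.1,  57.6]), np.float64(1.6)) (array([659.5, 153. ,  74.4]), np.float64(1.4))
```

Call:
drive_tool([
  [-0.2, -0.07, 0.03],
  [-0.4, -0.14, 0.06],
  [-0.6, -0.21, 0.09],
  [-0.8, -0.28, 0.12],
  [-0.93, -0.33, 0.15],
  [-0.93, -0.33, 0.15],
], gripper=[0, 0, 0, 0, 0, 0], twist=[0.09, 0.18, 0.27, 0.36, 0.38, 0.38], newtons=40)

```text
time_s: 0.7
eef_pos: [346.0, 353.8, 200.3]
ee_rot: [-0.0, 0.473, 0.881, -0.001]
force: [-0.8, -0.3, 0.9]
grip_width: 0.003
```

```bash
cat >> h.py <<'E'
def go(p,yaw=None):
    from rig import ctrl
    s=ctrl.sense(); r=rot(s["ee_rot"]); d=r.inv().apply(np.asarray(p,float)-s["eef_pos"])/200
    m=r.as_matrix(); y=np.degrees(np.arctan2(m[1,1],m[0,1]))
    print("t",round(s["time_s"],2),"pos",s["eef_pos"].round(1),"yaw",y.round(1),"F",s["force"].round(2),"w",round(s["grip_width"],3),"dp",d.round(3),"rows",np.ceil(np.linalg.norm(d)*4), "tw",None if yaw is None else (-(((yaw-y)+90)%180-90)/90).round(3),"j",s["joints"].round(2))
E
python3 -c "
from h import *
go((491,224,140),0)"
```

```text
t 0.7 pos [346.  353.8 200.3] yaw 33.5 F [-0.85 -0.26  0.87] w 0.003 dp [-0.941  0.246  0.301] rows 5.0 tw 0.373 j [ 0.56  0.28  1.63 -0.    1.24 -0.03]
```

Call:
drive_tool([
  [-0.2, 0.05, 0.06],
  [-0.4, 0.1, 0.12],
  [-0.6, 0.15, 0.18],
  [-0.8, 0.2, 0.24],
  [-0.94, 0.246, 0.3],
  [-0.94, 0.246, 0.3],
  [-0.94, 0.246, 0.3],
], gripper=[0, 0, 0, 0, 0, 0, 0], twist=[0.08, 0.16, 0.24, 0.32, 0.373, 0.373, 0.373])

```text
time_s: 1.4
eef_pos: [489.3, 227.6, 141.1]
ee_rot: [-0.0, 0.705, 0.709, -0.0]
force: [-0.3, 0.6, -0.2]
grip_width: 0.001
```

```bash
cat > shot.py <<'E'
import sys
from h import *
from rig import cams
k=sys.argv[1]
for n in("side","top"):
    c=cams.capture(n); np.savez(f"{n}{k}.npz",**c)
    a=c["pixels"][:,:,::-1]
    x0,y0,x1,y1=[int(v) for v in (sys.argv[2] if n=="side" else sys.argv[3]).split(",")]
    f=min(700/(x1-x0),500/(y1-y0)); cv2.imwrite(f"pics/{n}{k}.png",cv2.resize(a[y0:y1,x0:x1],None,fx=f,fy=f,interpolation=cv2.INTER_CUBIC)); print(n,"scale",f)
E
python3 -c "
from h import *
go((491,224,100),0)"; python3 shot.py 1 220,80,420,260 120,120,320,320
```

```text
t 1.4 pos [489.3 227.6 141.1] yaw 0.3 F [-0.31  0.6  -0.24] w 0.001 dp [-0.018  0.008  0.205] rows 1.0 tw 0.003 j [0.22 0.43 1.58 0.   1.13 0.21]
side scale 2.7777777777777777
top scale 2.5
```

View pics/side1.png

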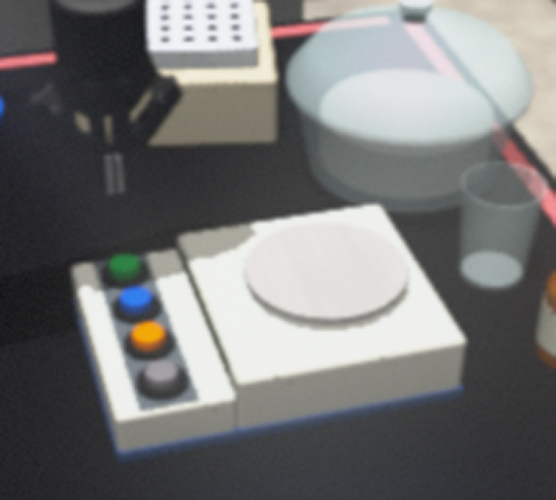

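View pics/top1.png

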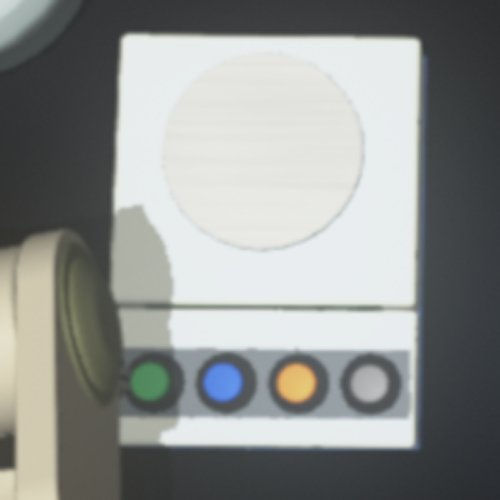

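In the side view the closed fingertips end at crop (115,192), which is about (261.4,149.1) full. In the top view the wrist hides them, just left of the green key. I'll compare this with the projection of the known TCP.

Run:
```python
from h import *
s=dict(np.load("side1.npz"));t=dict(np.load("top1.npz"))
for dy in(-11,0,11): print(proj(s,(489.3,227.6+dy,141.1)),proj(t,(489.3,227.6+dy,141.1)))
```

```text
[261.69860629 149.76384297] [174.16053938 271.19516301]
[260.91966112 147.33964706] [167.42490424 270.99299502]
[260.15175266 144.94979905] [160.68768292 270.79077942]
```

Call:
drive_tool([
  [-0.03, 0.01, 0.15],
  [-0.03, 0.01, 0.325],
  [-0.03, 0.01, 0.325],
], gripper=[0, 0, 0], twist=[0, 0, 0])

```text
time_s: 1.8
eef_pos: [489.0, 221.6, 73.4]
ee_rot: [-0.002, 0.705, 0.709, -0.003]
force: [-0.7, -1.0, 0.4]
grip_width: -0.001
```

```bash
python3 -c "
from h import *
go((491,222,70),0)"; python3 shot.py 2 235,140,305,200 150,240,250,310
```

```text
t 1.8 pos [489.  221.6  73.4] yaw 0.4 F [-0.67 -1.01  0.35] w -0.001 dp [0.002 0.01  0.017] rows 1.0 tw 0.004 j [0.21 0.52 1.64 0.   0.99 0.2 ]
side scale 8.333333333333334
top scale 7.0
```

View pics/side2.png

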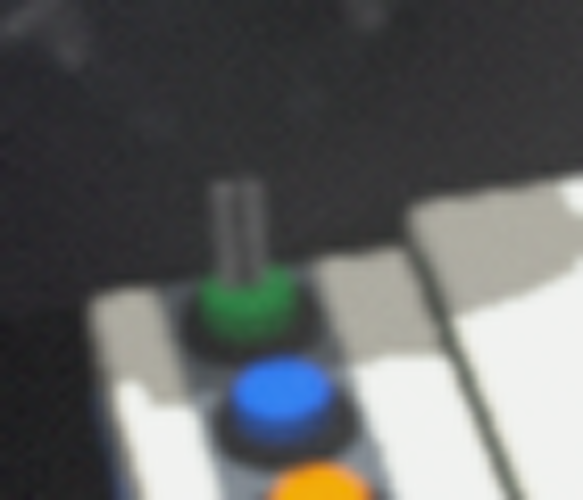

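View pics/top2.png

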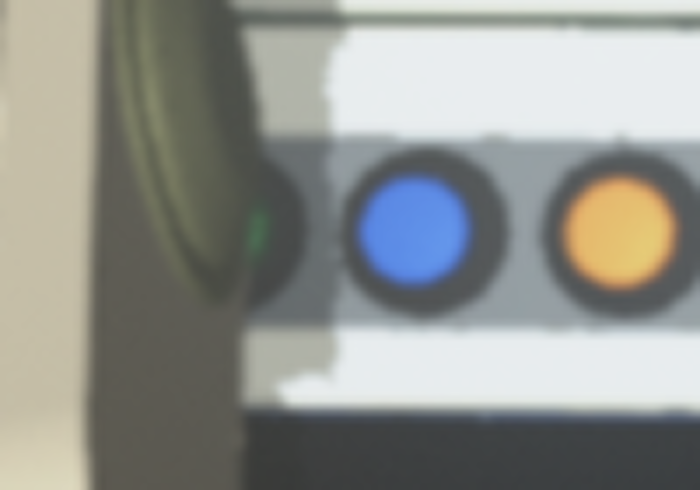

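Run:
```python
from h import *
s=dict(np.load("side2.npz"))
f=lambda u,v:(235+u/8.333,140+v/8.333)
for dy in(-11,0): print(proj(s,(489,221.6+dy,73.4)))
print(f(240,282)); print("tip front at",plane(s,f(240,282),73.4),"blue",plane(s,f(282,387),66))
o,d=ray(s,f(240,282));
```

```text
[264.10614084 174.67979641]
[263.33889956 172.17222016]
(263.8011520460818, 173.84135365414616)
tip front at [488.88440112 214.29072971  73.4       ] blue [492.92475993 170.16362847  66.        ]
```

Call:
drive_tool([
  [0, 0.015, 0.02],
  [0, 0.015, 0.045],
  [0, 0.015, 0.065],
  [0, 0.015, 0.065],
], gripper=[0, 0, 0, 0], twist=[0, 0, 0, 0])

```text
time_s: 2.3
eef_pos: [495.3, 221.3, 63.5]
ee_rot: [0.0, 0.706, 0.709, 0.001]
force: [0.8, 0.8, 2.5]
grip_width: -0.001
```

Call:
drive_tool([
  [-0.01, -0.01, 0.01],
  [-0.01, -0.01, 0.017],
  [-0.01, -0.01, 0.017],
], gripper=[0, 0, 0], twist=[0, 0, 0])

```text
time_s: 2.6
eef_pos: [493.2, 219.1, 60.2]
ee_rot: [0.0, 0.706, 0.709, 0.0]
force: [2.7, 1.1, 4.9]
grip_width: -0.002
```

```bash
python3 -c "
from h import *
go((492,170,72),0)"; python3 shot.py 3 235,140,305,200 150,240,250,310
```

```text
t 2.6 pos [493.2 219.1  60.2] yaw 0.2 F [2.7  1.08 4.92] w -0.002 dp [-0.246 -0.007 -0.059] rows 2.0 tw 0.003 j [ 0.2   0.54  1.65 -0.    0.95  0.2 ]
side scale 8.333333333333334
top scale 7.0
```

View pics/side3.png

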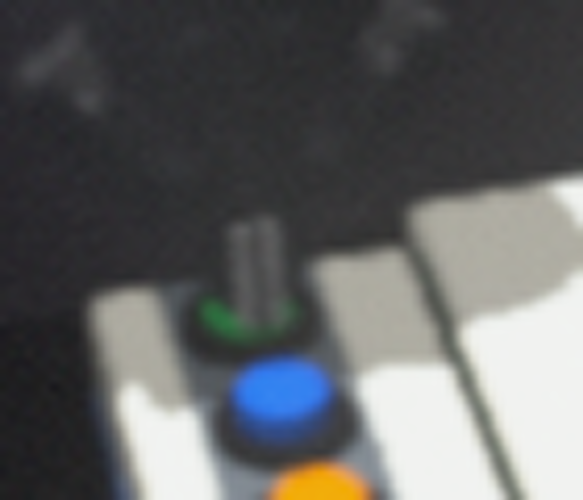

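Green is down to about z=60.2 at 4.9 N. The tip's front edge nearly meets the key's front edge, so green sits at about (489.5, 222.5). I'll press slightly deeper, lift, and move over blue.

Call:
drive_tool([
  [0, 0, 0.005],
  [0, 0, 0.005],
  [0, 0, -0.13],
  [0, 0, -0.13],
  [-0.12, -0.01, -0.13],
  [-0.245, -0.015, -0.13],
  [-0.245, -0.015, -0.06],
  [-0.245, -0.015, -0.06],
], gripper=[0, 0, 0, 0, 0, 0, 0, 0], twist=[0, 0, 0, 0, 0, 0, 0, 0])

```text
time_s: 3.5
eef_pos: [488.5, 169.4, 69.9]
ee_rot: [-0.002, 0.706, 0.708, -0.002]
force: [-0.1, -0.1, -0.2]
grip_width: 0.001
```

```bash
python3 -c "
from h import *
go((490,170.5,60),0)"; python3 shot.py 4 235,150,305,210 150,240,250,310
```

```text
t 3.5 pos [488.5 169.4  69.9] yaw 0.2 F [-0.1  -0.13 -0.17] w 0.001 dp [0.005 0.008 0.05 ] rows 1.0 tw 0.002 j [ 0.11  0.49  1.71 -0.    0.95  0.1 ]
side scale 8.333333333333334
top scale 7.0
```

View pics/side4.png

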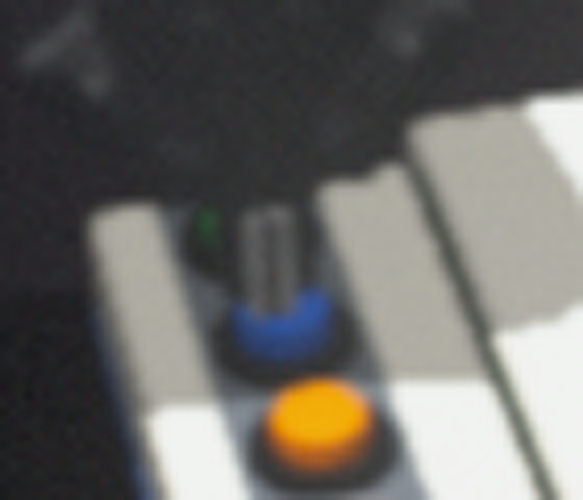

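The tip is over the blue key, about 3 mm to the -x side and well inside it. I'll press.

Call:
drive_tool([
  [0, 0.01, 0.02],
  [0, 0.01, 0.04],
  [0, 0.01, 0.055],
  [0, 0.01, 0.055],
  [0, 0.01, 0.055],
], gripper=[0, 0, 0, 0, 0], twist=[0, 0, 0, 0, 0])

```text
time_s: 4.1
eef_pos: [492.5, 170.4, 61.3]
ee_rot: [0.0, 0.706, 0.709, 0.001]
force: [2.5, 1.0, 4.1]
grip_width: 0.001
```

Call:
drive_tool([
  [0, 0, 0.009],
  [0, 0, 0.01],
  [0, 0, 0.01],
], gripper=[0, 0, 0], twist=[0, 0, 0])

```text
time_s: 4.4
eef_pos: [492.5, 170.4, 59.9]
ee_rot: [0.0, 0.706, 0.709, 0.001]
force: [-0.9, 2.3, 11.4]
grip_width: -0.0
```

Call:
drive_tool([
  [0, 0, -0.2],
  [0, 0, -0.45],
  [-0.2, 0, -0.5],
  [-0.4, 0, -0.5],
  [-0.6, 0, -0.5],
  [-0.8, 0, -0.5],
  [-1, 0, -0.5],
  [-1, 0, -0.5],
], gripper=[0, 0, 0.5, 1, 1, 1, 1, 1], twist=[0, 0, 0.06, 0.12, 0.18, 0.2, 0.2, 0.2])

```text
time_s: 5.2
eef_pos: [492.4, -33.6, 158.3]
ee_rot: [-0.0, 0.809, 0.588, -0.001]
force: [0.2, 1.2, -0.6]
grip_width: 0.987
```

```bash
python3 -c "
from h import *
go((500,-186,140),-18)"; python3 shot.py 5 230,140,430,390 150,120,510,340
```

```text
t 5.2 pos [492.4 -33.6 158.3] yaw -18.0 F [ 0.15  1.24 -0.63] w 0.987 dp [-0.713  0.272  0.092] rows 4.0 tw -0.0 j [-0.31  0.32  1.69 -0.    1.13  0.01]
side scale 2.0
top scale 1.9444444444444444
```

View pics/side5.png

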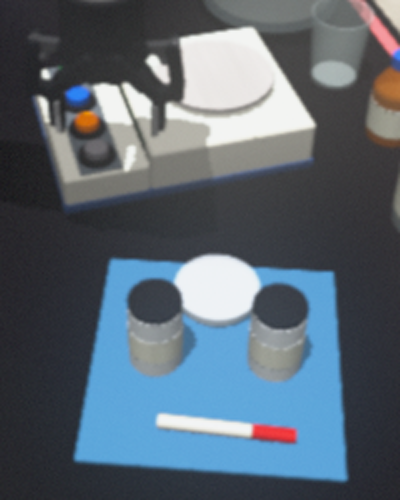

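The keys are up, the gripper is open and level, and the canisters, dish and marker haven't moved. I'll move over the near canister (side full-image lid at about (307,290)).

Call:
drive_tool([
  [-0.2, 0.08, 0.03],
  [-0.4, 0.15, 0.06],
  [-0.6, 0.23, 0.09],
  [-0.713, 0.272, 0.09],
  [-0.713, 0.272, 0.09],
  [-0.713, 0.272, 0.09],
], gripper=[1, 1, 1, 1, 1, 1], twist=[0, 0, 0, 0, 0, 0])

```text
time_s: 5.9
eef_pos: [501.2, -180.9, 140.6]
ee_rot: [-0.001, 0.808, 0.59, -0.0]
force: [0.4, 0.3, -0.1]
grip_width: 0.996
```

```bash
python3 -c "
from h import *
go((500,-186,140),-18)"; python3 shot.py 6 260,230,440,390 340,160,500,340
```

```text
t 5.9 pos [ 501.2 -180.9  140.6] yaw -17.7 F [ 0.42  0.29 -0.14] w 0.996 dp [-0.026  0.002  0.003] rows 1.0 tw 0.003 j [-0.57  0.42  1.6   0.    1.13 -0.26]
side scale 3.125
top scale 2.7777777777777777
```

View pics/side6.png

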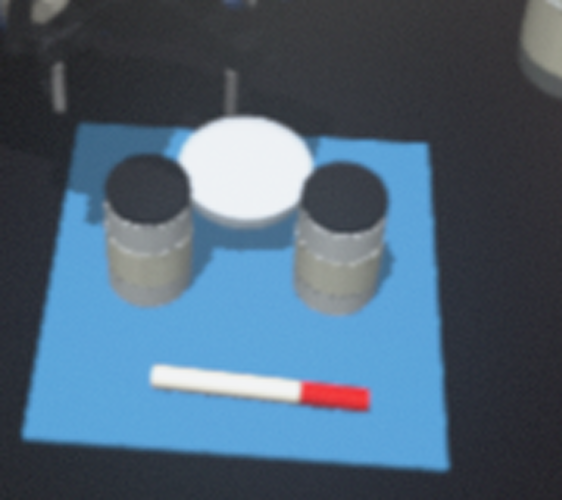

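View pics/top6.png

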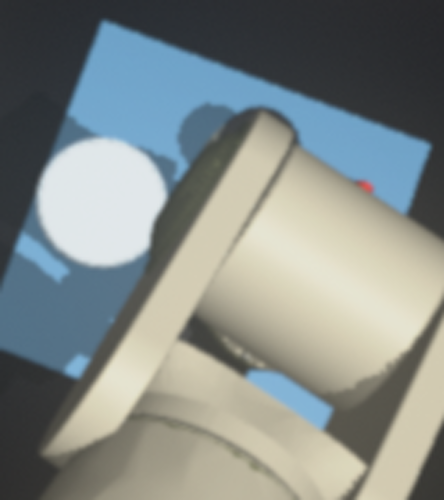

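Run:
```python
from h import *
s=dict(np.load("side6.npz"))
y=np.array([np.cos(np.radians(-17.7)),np.sin(np.radians(-17.7)),0]);x=np.array([-y[1],y[0],0])
b=np.array([501.2,-180.9,153.6])
for sg in(-1,1):
  for w in (-11,-8,0): print(sg,w,proj(s,b+sg*42.5*y+w*x),proj(s,b+sg*42.5*y+w*x-[0,0,13]))
f=lambda u,v:(260+u/3.125,230+v/3.125)
print(f(58,110),f(231,112)); print(plane(s,f(148,189),91),plane(s,f(344,197),91))
```

```text
-1 -11 [281.50727865 266.40548803] [281.86355138 271.52243042]
-1 -8 [281.69483257 265.14226695] [282.04808325 270.25890006]
-1 0 [282.18991692 261.80775397] [282.53524413 266.92320219]
1 -11 [330.70539585 268.38278756] [330.52378939 273.49475107]
1 -8 [330.75637802 267.10989963] [330.57471538 272.22167222]
1 0 [330.89095069 263.74998123] [330.70915472 268.86087615]
(278.56, 265.2) (333.92, 265.84000000000003)
[ 499.72673916 -190.51459029   91.        ] [ 608.16583705 -224.98033654   91.        ]
```

Both pads straddle the near canister evenly: pad midpoint is at column 306.4, lid at 307.4. I'll descend.

Call:
drive_tool([
  [-0.03, 0, 0.1],
  [-0.03, 0, 0.22],
  [-0.03, 0, 0.35],
  [-0.03, 0, 0.45],
  [-0.03, 0, 0.51],
  [-0.03, 0, 0.51],
], gripper=[1, 1, 1, 1, 1, 1], twist=[0, 0, 0, 0, 0, 0])

```text
time_s: 6.6
eef_pos: [498.9, -186.7, 37.9]
ee_rot: [-0.001, 0.807, 0.59, -0.0]
force: [0.0, 1.0, 1.0]
grip_width: 1.006
```

```bash
python3 -c "
from h import *
go((500,-186,140),-18)"; python3 shot.py 7 260,230,440,390 340,160,500,340
```

```text
t 6.6 pos [ 498.9 -186.7   37.9] yaw -17.7 F [0.01 0.96 1.  ] w 1.006 dp [ 0.005  0.003 -0.511] rows 3.0 tw 0.003 j [-0.58  0.56  1.68  0.    0.9  -0.27]
side scale 3.125
top scale 2.7777777777777777
```

View pics/side7.png

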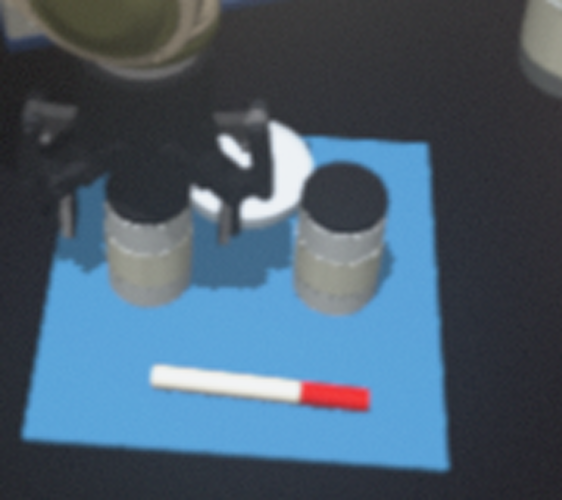

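The pads stand either side of the near canister, centred to about 1 px and clear of the dish. I'll close and lift a little.

Call:
drive_tool([
  [0, 0, 0],
  [0, 0, 0],
  [0, 0, 0],
  [0, 0, 0],
  [0, 0, 0],
], gripper=[0, 0, 0, 0, 0], twist=[0, 0, 0, 0, 0], newtons=45)

```text
time_s: 7.2
eef_pos: [499.7, -188.1, 39.9]
ee_rot: [0.001, 0.808, 0.59, 0.0]
force: [-1.2, 1.6, 6.4]
grip_width: 0.595
```

Call:
drive_tool([
  [0, 0, -0.03],
  [0, 0, -0.08],
  [0, 0, -0.12],
  [0, 0, -0.15],
  [0, 0, -0.15],
  [0, 0, -0.15],
], gripper=[0, 0, 0, 0, 0, 0], twist=[0, 0, 0, 0, 0, 0])

```text
time_s: 7.8
eef_pos: [499.3, -187.9, 68.9]
ee_rot: [-0.0, 0.808, 0.589, -0.0]
force: [-1.0, 0.9, -5.2]
grip_width: 0.592
```

```bash
python3 shot.py 8 260,200,440,390 340,160,500,340
python3 - <<'E'
from h import *
from rig import ctrl,cams
F=[]
for i in range(10):
    cams.capture("top"); s=ctrl.sense(); F.append(np.r_[s["force"],s["wrist_torque"]])
print(np.mean(F,0).round(2),np.std(F,0).round(2),s["tau"]); go((0,0,0),0)
E
```

```text
side scale 2.6315789473684212
top scale 2.7777777777777777
[ 0.1  -0.35 -5.79 -0.04  0.01 -0.  ] [0.34 0.59 0.49 0.04 0.03 0.03] [-2.18804576e-04 -4.84304631e+01 -2.27573311e+01  1.24869132e-02
  5.44572074e-03 -7.64573633e-05]
t 8.4 pos [ 499.4 -188.    68.9] yaw -17.8 F [-0.14 -0.27 -5.92] w 0.59 dp [ 0.133 -2.665  0.344] rows 11.0 tw -0.197 j [-0.58  0.52  1.66 -0.    0.96 -0.27]
```

View pics/side8.png

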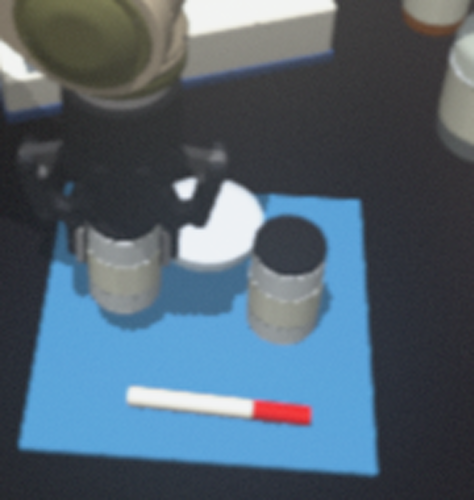

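The wrist reads −5.8 N (about 0.59 kg), so the near canister is the heavy one, and it hangs upright. I'll lift it and carry it to the pan.

Call:
drive_tool([
  [0, 0, -0.1],
  [0, 0, -0.25],
  [0, 0, -0.4],
  [0.1, 0.02, -0.47],
  [0.25, 0.04, -0.47],
  [0.4, 0.06, -0.47],
  [0.55, 0.08, -0.47],
  [0.7, 0.1, -0.47],
  [0.85, 0.12, -0.47],
  [0.95, 0.12, -0.47],
], gripper=[0, 0, 0, 0, 0, 0, 0, 0, 0, 0], twist=[0, 0, 0, 0, 0, 0, 0, 0, 0, 0])

```text
time_s: 9.4
eef_pos: [580.8, -12.5, 162.7]
ee_rot: [-0.0, 0.807, 0.59, 0.0]
force: [-0.3, -1.4, -5.6]
grip_width: 0.593
```

```bash
python3 -c "
from h import *
go((657,147,160),-18)"
```

```text
t 9.4 pos [580.8 -12.5 162.7] yaw -17.7 F [-0.33 -1.38 -5.63] w 0.593 dp [0.876 0.121 0.014] rows 4.0 tw 0.003 j [-0.22  0.49  1.42  0.    1.23  0.09]
```

Call:
drive_tool([
  [0.1, 0.02, 0],
  [0.25, 0.04, 0],
  [0.4, 0.06, 0],
  [0.55, 0.08, 0],
  [0.7, 0.1, 0],
  [0.82, 0.12, 0],
  [0.87, 0.12, 0.03],
  [0.87, 0.12, 0.08],
  [0.87, 0.12, 0.08],
], gripper=[0, 0, 0, 0, 0, 0, 0, 0, 0], twist=[0, 0, 0, 0, 0, 0, 0, 0, 0])

```text
time_s: 10.3
eef_pos: [654.9, 143.2, 144.4]
ee_rot: [-0.001, 0.808, 0.589, -0.002]
force: [-0.4, -0.6, -7.0]
grip_width: 0.59
```

```bash
python3 -c "
from h import *
go((657,147,125),-18)"; python3 shot.py 9 230,80,430,260 120,100,320,320
```

```text
t 10.3 pos [654.9 143.2 144.4] yaw -17.8 F [-0.39 -0.59 -6.98] w 0.59 dp [0.022 0.005 0.097] rows 1.0 tw 0.002 j [ 0.04  0.71  1.11 -0.    1.33  0.35]
side scale 2.7777777777777777
top scale 2.272727272727273
```

View pics/side9.png

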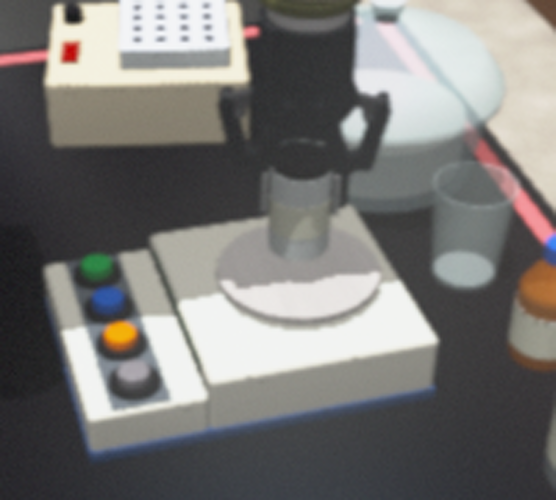

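View pics/top9.png

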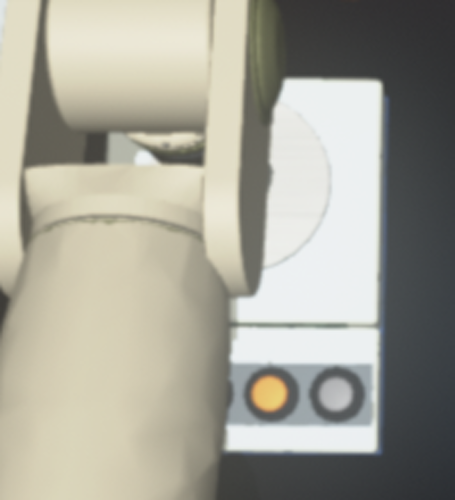

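The canister hangs upright about 28 mm above the pan. Its foot is at side crop (299,248) and the pan centre at (300,272), so it should land centred. I'll lower it gently.

Call:
drive_tool([
  [0, 0, 0.03],
  [0, 0, 0.06],
  [0, 0, 0.09],
  [0, 0, 0.11],
  [0, 0, 0.12],
  [0, 0, 0.13],
  [0, 0, 0.14],
  [0, 0, 0.14],
], gripper=[0, 0, 0, 0, 0, 0, 0, 0], twist=[0, 0, 0, 0, 0, 0, 0, 0])

```text
time_s: 11.2
eef_pos: [656.1, 144.1, 118.7]
ee_rot: [-0.0, 0.808, 0.59, -0.0]
force: [0.1, 0.4, -5.2]
grip_width: 0.59
```

Call:
drive_tool([
  [0, 0, 0.005],
  [0, 0, 0.01],
  [0, 0, 0.015],
  [0, 0, 0.015],
  [0, 0, 0.015],
], gripper=[0, 0, 0, 0, 0], twist=[0, 0, 0, 0, 0])

```text
time_s: 11.7
eef_pos: [656.1, 144.1, 115.9]
ee_rot: [0.0, 0.808, 0.589, 0.0]
force: [-0.2, -0.4, -6.1]
grip_width: 0.591
```

Call:
drive_tool([
  [0, 0, 0.005],
  [0, 0, 0.01],
  [0, 0, 0.015],
  [0, 0, 0.015],
  [0, 0, 0.015],
], gripper=[0, 0, 0, 0, 0], twist=[0, 0, 0, 0, 0])

```text
time_s: 12.2
eef_pos: [656.2, 144.1, 113.3]
ee_rot: [0.0, 0.808, 0.589, 0.0]
force: [-1.3, 0.3, 0.1]
grip_width: 0.591
```

The force has gone from −6 to about 0, so the pan carries the canister. I'll release.

Call:
drive_tool([
  [0, 0, 0],
  [0, 0, 0],
  [0, 0, 0],
  [0, 0, 0],
  [0, 0, 0],
  [0, 0, 0],
], gripper=[0.65, 0.7, 0.8, 0.9, 1, 1], twist=[0, 0, 0, 0, 0, 0])

```text
time_s: 12.8
eef_pos: [656.2, 144.0, 112.9]
ee_rot: [0.0, 0.808, 0.589, 0.0]
force: [0.1, -0.2, -0.2]
grip_width: 1.002
```

```bash
python3 -c "
from h import *
go((657,147,220),-18)"; python3 shot.py 10 230,80,430,260 120,100,320,320
```

```text
t 12.8 pos [656.2 144.  112.9] yaw -17.8 F [ 0.14 -0.17 -0.2 ] w 1.002 dp [ 0.015 -0.001 -0.535] rows 3.0 tw 0.003 j [0.04 0.74 1.14 0.   1.26 0.35]
side scale 2.7777777777777777
top scale 2.272727272727273
```

View pics/side10.png

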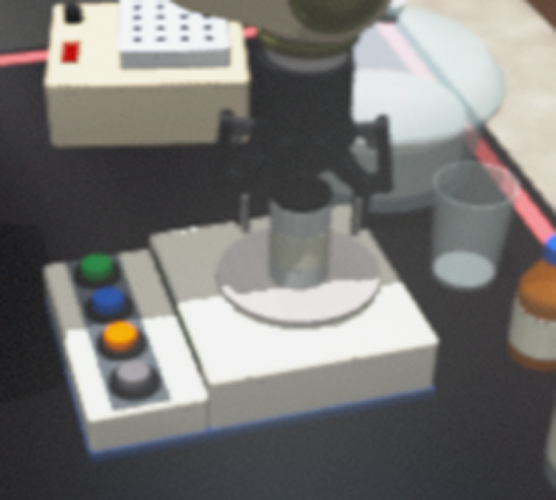

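The canister stands released, upright and central on the pan. I'll rise straight up, then go over to orange.

Call:
drive_tool([
  [0, 0, -0.1],
  [0, 0, -0.25],
  [0, 0, -0.45],
  [0, 0, -0.54],
  [0, 0, -0.54],
  [-0.08, -0.2, -0.54],
  [-0.16, -0.4, -0.54],
  [-0.24, -0.6, -0.45],
  [-0.37, -0.74, -0.3],
  [-0.37, -0.74, -0.3],
], gripper=[1, 1, 1, 1, 1, 0.5, 0, 0, 0, 0], twist=[0, 0, 0, 0, 0, -0.06, -0.12, -0.18, -0.2, -0.2])

```text
time_s: 13.9
eef_pos: [484.2, 118.1, 166.5]
ee_rot: [-0.006, 0.705, 0.709, -0.006]
force: [0.3, -0.9, -0.9]
grip_width: 0.144
```

```bash
python3 -c "
from h import *
go((492.5,118,72),0)"; python3 shot.py 11 230,80,430,260 120,100,320,320
```

```text
t 13.9 pos [484.2 118.1 166.5] yaw 0.3 F [ 0.28 -0.89 -0.87] w 0.144 dp [-0.001  0.049  0.472] rows 2.0 tw 0.003 j [ 0.    0.33  1.66 -0.    1.17 -0.  ]
side scale 2.7777777777777777
top scale 2.272727272727273
```

View pics/side11.png

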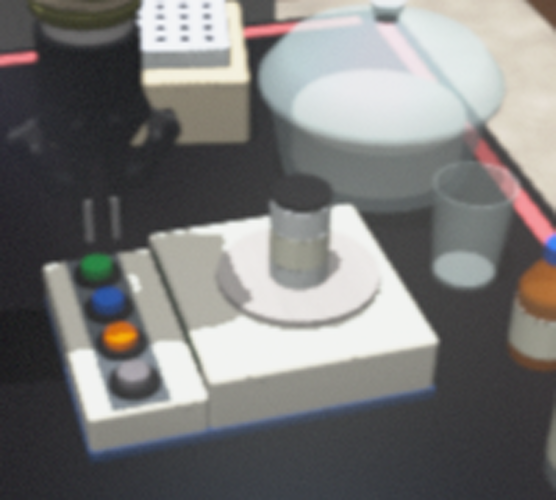

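View pics/top11.png

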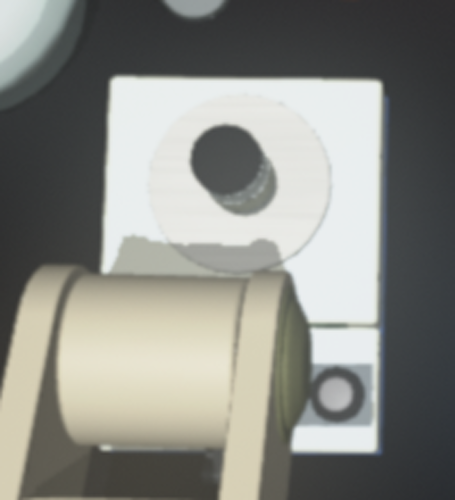

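Call:
drive_tool([
  [0, 0, 0.1],
  [0, 0.03, 0.3],
  [0, 0.04, 0.43],
  [0, 0.04, 0.46],
  [0, 0.04, 0.46],
], gripper=[0, 0, 0, 0, 0], twist=[0, 0, 0, 0, 0])

```text
time_s: 14.5
eef_pos: [501.6, 118.9, 81.0]
ee_rot: [0.0, 0.706, 0.709, 0.0]
force: [0.3, -0.2, 0.4]
grip_width: 0.002
```

```bash
python3 -c "
from h import *
go((492.5,118,60),0)
t=dict(np.load('top11.npz')); print('can',plane(t,(120+227/2.2727,100+160/2.2727),164.),'pan',plane(t,(120+240/2.2727,100+183/2.2727),80))"; python3 shot.py 12 240,160,310,220 120,100,320,320
```

```text
t 14.5 pos [501.6 118.9  81. ] yaw 0.2 F [ 0.28 -0.17  0.41] w 0.002 dp [-0.004 -0.046  0.105] rows 1.0 tw 0.003 j [0.01 0.46 1.71 0.   0.97 0.  ]
can [654.68645192 146.42470069 164.        ] pan [656.61390805 151.68282341  80.        ]
side scale 8.333333333333334
top scale 2.272727272727273
```

View pics/side12.png

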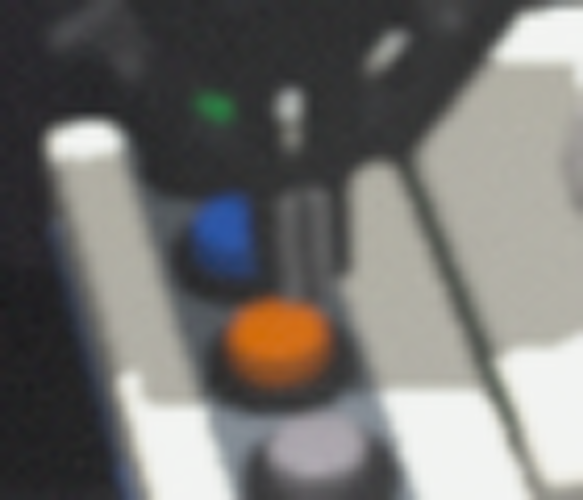

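The canister is within about 6 mm of the pan centre. The tip sits 27 crop px (about 8 mm) to the +x side of the orange key, so I'll correct that and press.

Call:
drive_tool([
  [-0.003, -0.038, 0.02],
  [-0.003, -0.038, 0.04],
  [-0.003, -0.038, 0.065],
  [-0.003, -0.038, 0.09],
  [-0.003, -0.038, 0.105],
  [-0.003, -0.038, 0.105],
], gripper=[0, 0, 0, 0, 0, 0], twist=[0, 0, 0, 0, 0, 0])

```text
time_s: 15.2
eef_pos: [493.2, 118.1, 60.1]
ee_rot: [0.0, 0.706, 0.709, 0.0]
force: [-0.9, -0.0, 4.8]
grip_width: -0.001
```

Orange is down about 5.9 mm. I'll go a touch deeper to be sure, then lift clear.

Call:
drive_tool([
  [0, 0, 0.006],
  [0, 0, 0.006],
  [0, 0, -0.1],
  [0, 0, -0.3],
  [0, -0.1, -0.5],
  [0, -0.2, -0.6],
  [0, -0.2, -0.6],
], gripper=[0, 0, 0, 0, 0, 0, 0], twist=[0, 0, 0, 0, 0, 0, 0])

```text
time_s: 15.9
eef_pos: [452.8, 118.2, 182.3]
ee_rot: [0.002, 0.705, 0.709, 0.002]
force: [1.0, 0.6, 0.5]
grip_width: 0.003
```

```bash
python3 -c "
from h import *
go((492.5,118,60),0)"; python3 shot.py 13 230,80,430,390 120,100,520,340
```

```text
t 15.9 pos [452.8 118.2 182.3] yaw 0.3 F [1.   0.6  0.55] w 0.003 dp [-0.002  0.196  0.612] rows 3.0 tw 0.003 j [ 0.    0.23  1.74  0.    1.17 -0.  ]
side scale 1.6129032258064515
top scale 1.75
```

View pics/side13.png

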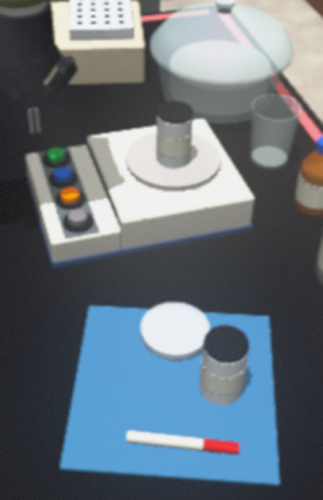

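View pics/top13.png

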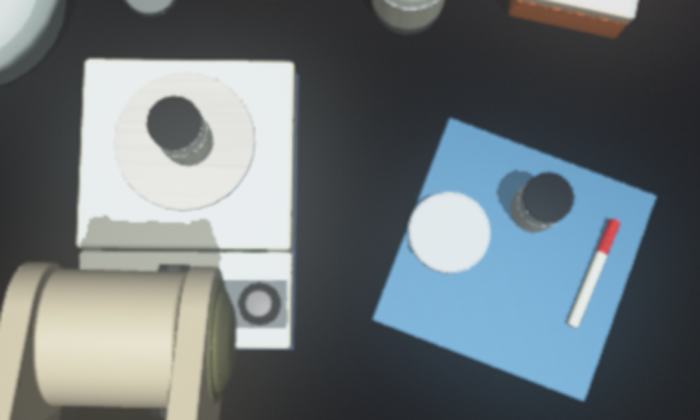

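All keys look up. The heavy canister stands on the pan (top crop lid at about (175,124)), the light one is untouched on the mat (546,198), and the dish and marker haven't moved. The arm is clear, so I'll hand in.

```bash
python3 -c "
from rig import job
print(job.finish_job())"
```

```text
the job is handed in; nothing more can be done
None
```

The job is handed in at about 16 s. With the pan empty I pressed green, then blue, each to about 6 mm. I lifted only the near canister; it read about 5.8 N (0.59 kg), which makes it the heavy one. I lowered it onto the pan, released it, pressed orange to about 6 mm, and lifted clear. The grey key was never touched.

**Last pictures:** the heavy canister stands upright, about 6 mm from the pan centre, and all keys look up. The light canister is upright on the mat, the dish and marker look unmoved, and the arm touches nothing.

**What disagreed:** the two cameras differed by about 8 mm in y. I aimed between them and set the final alignments by the fingertips in the side view. The first moves onto green and blue stopped short (63.5 and 61.3 mm), so I pressed both deeper until fully down. Key travel is judged from tool height and force, as the interface gives no key reading.

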